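# Right the fallen sorting cup and nest the graded cups

### The job

Tidy the three terracotta sorting cups: the middle-sized one has fallen on its side, so first stand it upright on the bench and let go of it. Then take it again and nest it in the largest cup where that stands, let go, and last set the smallest cup in the middle one, each resting upright on the floor of the cup below. They chip easily, so grip them lightly (a grip of about 30 N is plenty), set them down softly without dropping or pressing, and do not disturb the largest cup or the other things on the bench.

Things in the scene. Friction and masses are not known exactly. Their poses are not given: they have to be found in the camera images.
- cup_large: largest terracotta cup, standing upright: straight round wall of 84 mm outer and 74 mm inner diameter, 64 mm tall overall, its inner floor 32 mm above its underside (so 32 mm deep); loose, about 330 g, stays where it is. Origin at the centre of the underside, z up through the mouth
- cup_middle: middle terracotta cup, lying on its side at the start: outer diameter 66 mm, inner 56 mm, 60 mm tall, inner floor 28 mm above its underside (32 mm deep), foot narrowed to 48 mm over the lowest 12 mm; about 200 g. Origin at the centre of the underside, z from foot to mouth (level at the start, roughly away from the robot). Seated, it stands 28 mm proud of the large rim
- cup_small: smallest terracotta cup, standing upright: outer diameter 48 mm, inner 38 mm, 58 mm tall, inner floor 26 mm above its underside, foot narrowed to 30 mm diameter over the lowest 12 mm; about 110 g. Origin at the centre of the underside, z up through the mouth. Seated in the middle cup it stands 26 mm proud of that cup's rim
- cup_large_floor (a point): centre of the inner floor of the large cup, 32 mm above its underside
- cup_middle_floor (a point): centre of the inner floor of the middle cup, 28 mm from its underside along its axis
- parts_jar: bystander: closed glass jar with white cap, 60 mm diameter, 75 mm tall, origin at the centre of its underside
- vase: bystander: closed terracotta vase with a narrow neck, 72 mm diameter, 105 mm tall, origin at the centre of its underside
- ring_blank: bystander: brass ring lying flat, 28 mm diameter, 10 mm high, origin at the centre of its underside
- bench_block: bystander: steel bench block 60 x 60 x 22 mm, origin at the centre of its underside
- screwdriver: bystander: yellow-handled screwdriver 160 mm long lying along its x
- pliers: bystander: red-handled pliers lying flat, 130 mm long along its x, 14 mm high
- tin: bystander: small round aluminium tin, 52 mm diameter, 30 mm tall, origin at the centre of its underside
Mind the look-alikes: they are no part of the job. What is shaped like the cup_middle but green or yellow is not meant.

How it is judged:
On the way, in this order (a step that is already met when the one before it is completed fails the run):
1. the middle cup stands upright on the bench, let go and still (angle between cup_middle's own z axis and vertical below 0.1 rad and height (world z) of cup_middle below 0.006 m and contact force between the fingers and cup_middle below 0.1 N and linear speed of cup_middle below 0.02 m/s), for 0.2 s.
2. the middle cup rests upright on the floor of the large cup, let go and still, the small cup not yet in it (angle between cup_middle's own z axis and vertical below 0.1 rad and horizontal distance between cup_middle and cup_large_floor below 0.008 m and z of cup_middle in the frame of cup_large_floor below 0.004 m and contact force between the fingers and cup_middle below 0.1 N and linear speed of cup_middle below 0.02 m/s and horizontal distance between cup_small and cup_middle above 0.03 m), for 0.2 s.
At the end, for the whole second after the job is handed in: The large cup stands upright on the bench; the middle cup stands in it and the small cup in the middle one, each upright within 0.1 rad, within 8 mm of centre and within 4 mm of resting on the floor below, all let go and at rest (horizontal distance between cup_middle and cup_large_floor below 0.008 m and z of cup_middle in the frame of cup_large_floor between -0.004 and 0.004 m and horizontal distance between cup_small and cup_middle_floor below 0.008 m and z of cup_small in the frame of cup_middle_floor between -0.004 and 0.004 m and angle between each of cup_large, cup_middle, cup_small's own z axis and vertical below 0.1 rad and height (world z) of cup_large below 0.006 m and linear speed of each of cup_large, cup_middle, cup_small below 0.02 m/s); the robot touches nothing.
It fails at once if a cup is squeezed by the fingers with more than 140 N in all (both fingers together, a grip of about 55 N) (contact force between the fingers and cup_middle above 140 N or contact force between the fingers and cup_small above 140 N or contact force between the fingers and cup_large above 140 N).
It fails at once if the middle or small cup is pressed onto another cup with more than 40 N (contact force between any of cup_middle, cup_small and cup_large above 40 N or contact force between cup_small and cup_middle above 40 N).
It fails at once if the middle or small cup is dropped (falls or topples out of the fingers at more than 0.35 m/s, a fall of about 6 mm) ((contact force between the fingers and cup_middle below 0.1 N and linear speed of cup_middle above 0.35 m/s) or (contact force between the fingers and cup_small below 0.1 N and linear speed of cup_small above 0.35 m/s)).
It fails at once if the large cup is moved more than 30 mm or tipped (distance of cup_large from where it was at the start of the episode above 0.03 m or angle between cup_large's own z axis and vertical above 0.35 rad).
It fails at once if a bystander is moved more than 30 mm (distance of any of parts_jar, vase, ring_blank, bench_block, screwdriver, pliers, tin from where it was at the start of the episode above 0.03 m).
It also fails if it takes over 70 s, if anything falls off the work surface, if the arm or the gripper's body presses on something with over 40 N, if the wrist force passes 120 N, or if a joint passes its speed limit or range.

### The arm

A 7-joint arm with a two-finger parallel gripper is mounted at the origin on the work surface. World frame = base frame: x ahead of the robot, y to its left, z up, the work surface at z = 0. Lengths are in m, angles in rad, forces in N, time in s.
With the tool pointing down it reaches from about 0.4 to 0.9 m from the base axis. Payload 5.5 kg.
Tool frame: the origin (TCP) lies between the finger pads; the fingertips stand 8 mm ahead of it and the grasp point (between the pads) lies 11 mm behind it (arm.finger_overhang is the distance from the TCP to the fingertips, in m); z points along the fingers, y is the line along which they close (so a half turn about z gives the same grasp; the last joint's range is limited). The gripper opens to 85 mm and grips with 20 to 120 N. Pads are 22 mm wide; open, the fingers measure 114 mm over their backs; the gripper's body (76 mm by 85 mm) begins 54 mm behind the grasp point. The pads swing forward as they close: fully open they stand 13 mm farther back than shut.
Start: joints at [1.451, 0.501, -0.427, 1.55, 0.221, 1.138, -0.21], TCP at [0.243, -0.603, 0.239] pointing down, gripper open.
Joint ranges: [-2.88, 2.88], [-0.31, 2.03], [-1.54, 1.56], [0.2, 2.42], [-1.41, 4.55], [0.19, 2.02], [-2.57, 2.57]. Speed limits (rad/s): [2.57, 2.57, 3.14, 3.14, 3.14, 3.14, 3.14].

### API

Orientations are given as a rotation vector (axis times angle).
In Python, from station import arm, monitor, cams, job gives the robot as it stands. The module is installed in compiled form; this text tells all that it offers. Calls block until the motion is done:
- arm.move_to(position, orientation): joint-space move of the TCP to a pose.
- arm.move_linear(position, rate=0.15, rot=None, guard=None): straight line of the TCP; rot=None keeps the orientation; rate is the mean speed in m/s. With guard (N) it stops when the force on the tool has changed by that much, and returns True; else False.
- arm.move_j(angles): joint-space move.
- arm.move_gripper(opening, grip_force=None): finger opening in m; grip_force is the grip in N (None keeps the last); returns when the fingers have stopped.
- arm.pause(seconds).
- arm.solve_ik(position, orientation): joint angles nearest the present ones, or None.
- monitor.state(): the state.
- cams.snapshot(name): name is "scene" or "top" or "wrist"; returns a dict with "frame" (400x640x3 uint8, blue, green, red), "camera_matrix" (3x3 intrinsics, pixels), "k1" (the pictures are not rectified: a ray, as slopes to the right and down, at radius r is drawn at 1 + k1 r^2 times it, then the intrinsics apply), "xyz" and "attitude" of the camera in the world; the wrist camera has in their place "hand_eye" (4x4, takes a point from camera to tool coordinates, whose origin is the TCP and whose axes are the flange's). Camera axes: x right, y up, looking along -z (the intrinsics and any distortion apply to the point x, -y, -z); pixel columns grow to the right and rows downward; lengths in m; the calibration is good to about 2 mm. A picture is of the moment at which its call begins: read the wrist's pose just before it. There is no depth.
A pose or a line that the arm cannot do raises arm.Unreachable and nothing moves.
- job.sign_off(): hands the job in; it is judged then, once.
The state is a dict: "time": time; "qpos": joint angles; "qd": joint speeds; "joint_torque": joint torques, N m; "tcp_pos": TCP position; "tcp_rot": TCP orientation; "force": force on the tool from outside, world axes, zero at the start; "ft_torque": the same for the moment, N m; "grip_width": finger opening in m; "finger_force": force on a finger pad.
Only numpy, scipy, OpenCV 4.12 (cv2) and the standard library are available. Lean on these libraries where they do the work, as an engineer would, in place of code of your own. Each camera call takes 0.05 s, during which the arm holds its last target. There are 200 camera calls.

## Working session

There is one attempt and no reset: what is moved stays moved. The work goes in short steps, each a Python script; the robot and the scene stay as the last script left them, time stands still between calls to the robot, and variables do not carry over. Pictures are saved under pics/ and viewed, at most 10 in all, crops included, and the job is handed in when it is done.

```bash
mkdir -p pics
python3 - <<'E'
from station import arm, monitor, cams, job
import cv2, pickle
for n in ["scene","top"]:
    s=cams.snapshot(n); cv2.imwrite(f"pics/{n}0.png",s["frame"])
    pickle.dump(dict(s),open(f"{n}0.pkl","wb"))
    print({k:v for k,v in s.items() if k!="frame"})
print(monitor.state())
print(cams.snapshot("wrist")["hand_eye"], arm.finger_overhang)
E
```

```text
{'camera_matrix': array([[386.38066969,   0.        , 320.16526939],
       [  0.        , 386.38066969, 201.16812409],
       [  0.        ,   0.        ,   1.        ]]), 'k1': 0.0005687426788470735, 'xyz': array([ 1.16633052, -0.1692347 ,  0.90347007]), 'attitude': array([0.53734395, 0.43768603, 1.28751966])}
{'camera_matrix': array([[400.77477557,   0.        , 320.24349828],
       [  0.        , 400.77477557, 201.45669439],
       [  0.        ,   0.        ,   1.        ]]), 'k1': -0.0010887048021047368, 'xyz': array([ 0.45066811, -0.02620169,  1.15039601]), 'attitude': array([ 0.06463353, -0.03658426, -1.57135134])}
{'time': 0.1, 'qpos': array([ 1.45122932,  0.50173533, -0.42678886,  1.55132633,  0.22078113,
        1.13831089, -0.21034574]), 'qd': array([-5.07044082e-04, -2.25685281e-03,  1.18891664e-03, -3.45822114e-03,
       -9.73267861e-04,  7.49153403e-05,  5.57051666e-04]), 'joint_torque': array([-1.15038958e-02, -5.70808840e+01, -5.83891869e+00, -2.81744045e+01,
        1.04622034e-02,  5.57765932e-03, -9.19310366e-06]), 'tcp_pos': array([ 0.24249871, -0.60242033,  0.23838112]), 'tcp_rot': array([-3.08255910e+00, -5.97220152e-01,  4.18469038e-04]), 'force': array([-0.74085827, -0.60238227, -0.30885452]), 'ft_torque': array([-0.04109273, -0.01246478,  0.01429124]), 'finger_force': 0.0, 'grip_width': 0.08523754588202268}
[[-2.43851608e-04  9.53592422e-01  3.01100370e-01  7.82389394e-02]
 [ 9.99999903e-01  1.22016796e-04  4.23437846e-04  5.54602912e-04]
 [ 3.67047818e-04  3.01100444e-01 -9.53592359e-01 -1.34706115e-01]
 [ 0.00000000e+00  0.00000000e+00  0.00000000e+00  1.00000000e+00]] 0.008
```

View pics/top0.png

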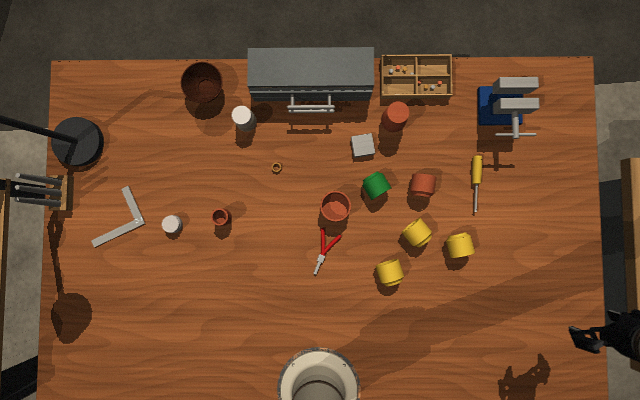

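View pics/scene0.png

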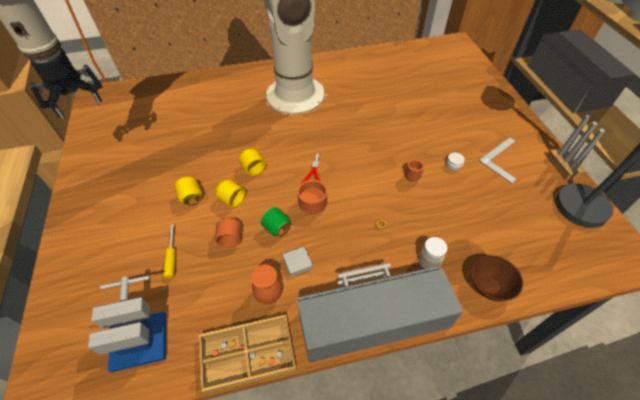

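Candidates for the middle cup in the top view:
- terracotta lying at (423,184): the only one that fits
- green at (376,185), and yellow at (417,233), (459,245) and (390,272): wrong colour
- vase at (397,115): closed and standing

The large cup is at (335,206) and the small one at (221,217).

```bash
cat > h.py <<'E'
from station import arm, monitor, cams, job
import cv2, numpy as np, pickle
from scipy.spatial.transform import Rotation as R
def cam(s):
    if "T" in s: return s["T"]
    T=np.eye(4); T[:3,:3]=R.from_rotvec(s["attitude"]).as_matrix(); T[:3,3]=s["xyz"]; return T
def px2w(s,uv,z):
    K=s["camera_matrix"]; d=(np.array(uv,float)-K[:2,2])/[K[0,0],K[1,1]]
    u=d.copy()
    for _ in range(5): u=d/(1+s["k1"]*(u@u))
    T=cam(s); r=T[:3,:3]@[u[0],-u[1],-1]; o=T[:3,3]
    return (o+r*(z-o[2])/r[2])
def w2px(s,p):
    T=cam(s); c=T[:3,:3].T@(np.array(p)-T[:3,3]); u=np.array([c[0],-c[1]])/-c[2]
    K=s["camera_matrix"]; u=u*(1+s["k1"]*(u@u)); return u*[K[0,0],K[1,1]]+K[:2,2]
def wrist(name):
    st=monitor.state(); s=dict(cams.snapshot("wrist"))
    T=np.eye(4); T[:3,:3]=R.from_rotvec(st["tcp_rot"]).as_matrix(); T[:3,3]=st["tcp_pos"]
    s["T"]=T@s["hand_eye"]; pickle.dump(s,open(name+".pkl","wb")); cv2.imwrite(f"pics/{name}.png",s["frame"]); return s
def load(n): return pickle.load(open(n+".pkl","rb"))
def ori(yaw=0,tilt=0):
    """tool down, tool x along world yaw; tilt>0 swings the pointing direction toward +tool x"""
    b=R.from_euler("z",yaw)*R.from_euler("x",np.pi)*R.from_euler("y",tilt)
    return b.as_rotvec()
def circle_fit(s,pts,z):
    P=np.array([px2w(s,p,z)[:2] for p in pts]); A=np.c_[2*P,np.ones(len(P))]
    x=np.linalg.lstsq(A,(P**2).sum(1),rcond=None)[0]
    return x[:2], np.sqrt(x[2]+x[0]**2+x[1]**2)
E
python3 - <<'E'
from h import *
s=load("top0")
for n,p,z in [("mid",(423,184),.05),("large",(335,206),.06),("small",(221,217),.058),("vase",(397,112),.1),("base",(318,385),0.1)]: print(n,px2w(s,p,z))
print(R.from_rotvec(ori(0,.3)).as_matrix().round(2))
m=px2w(s,(423,184),.05); l=px2w(s,(335,206),.06); c=(m+l)/2
for yaw in (0,np.pi): print(arm.solve_ik([c[0]-.03,c[1],.28],ori(yaw)))
f=s["frame"]; cv2.imwrite("pics/crop1.png",cv2.resize(f[140:260,300:460],None,fx=5,fy=5,interpolation=cv2.INTER_CUBIC))
E
```

```text
mid [ 0.56923835 -0.28892681  0.05      ]
large [ 0.50856918 -0.04692736  0.06      ]
small [0.4790127  0.26501802 0.058     ]
vase [ 0.75620083 -0.21151732  0.1       ]
base [ 0.04905076 -0.0014434   0.1       ]
[[ 0.96  0.    0.3 ]
 [-0.   -1.    0.  ]
 [ 0.3  -0.   -0.96]]
[ 0.84547131  0.29156209 -0.69194044  1.7848035   0.20346038  1.13767804
 -1.48254737]
[ 1.17006362  0.44894867 -1.161073    1.77647155  0.4395452   1.20976454
  1.45466846]
```

View pics/crop1.png

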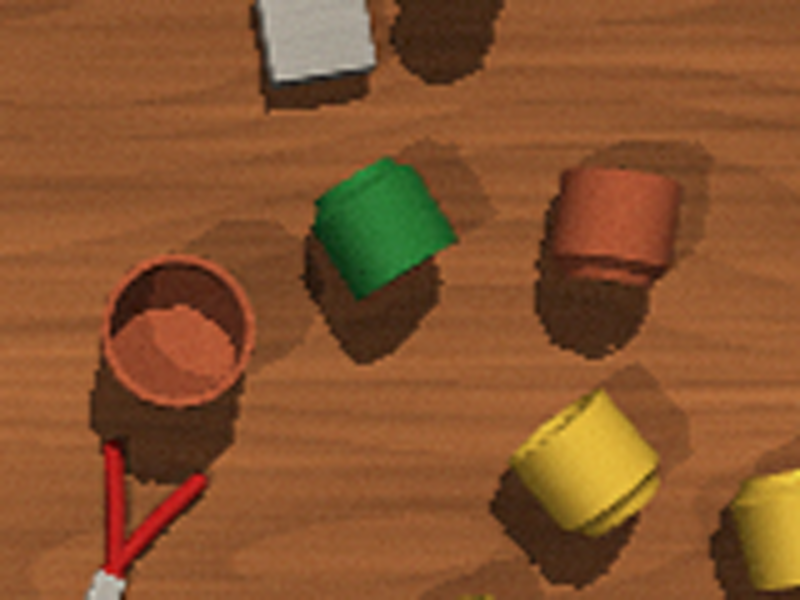

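Crop: the terracotta cup at about (615,225) lies with its narrowed foot toward the robot and its mouth away, slightly yawed. The large cup's rim is centred at about (180,332), with the pliers just below it. Next I take close wrist views of all three cups.

Run:
```python
from h import *
for n,x,y in [("w_small",.479,.265),("w_large",.5086,-.047),("w_mid",.565,-.289)]:
    arm.move_to([x+.03,y,.22],ori(0)); s=wrist(n); print(n,monitor.state()["time"],monitor.state()["qpos"].round(2),w2px(s,[x,y,.05]))
a=[load(n)["frame"][:, 100:540] for n in ("w_small","w_large","w_mid")]
cv2.imwrite("pics/w3.png",np.hstack(a[:2])[:, :].copy() if 0 else cv2.resize(np.vstack([np.hstack([load("w_small")["frame"],load("w_large")["frame"]])]),(800,250)))
```

```text
w_small 3.375 [ 0.25  0.57 -1.05  1.75  0.54  1.14 -2.54] [318.14547586 213.14823185]
w_large 4.6167 [ 0.88  0.52 -1.1   1.83  0.52  1.11 -1.98] [320.53281241 212.79226581]
w_mid 5.6417 [ 1.05  0.71 -1.    1.53  0.62  1.24 -1.61] [322.02409607 213.14435145]
```

View pics/w3.png

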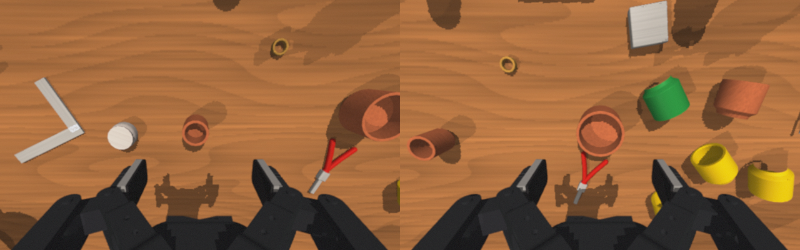

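View pics/w_mid.png

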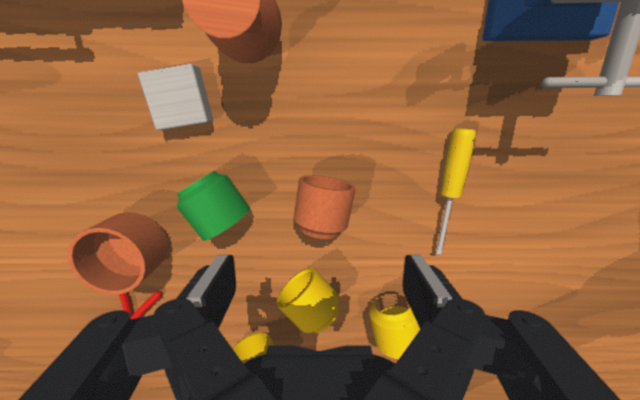

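Run:
```python
from h import *
def crop(n,c,k):
    f=load(n)["frame"]; w,h=400//k,300//k; x,y=c[0]-w//2,c[1]-h//2
    im=cv2.resize(f[y:y+h,x:x+w],(400,300),interpolation=cv2.INTER_CUBIC)
    for i in range(0,w,10): cv2.line(im,(i*k,0),(i*k,4 if (x+i)%50 else 10),(255,255,255),1)
    print(n,(x,y)); return im
a=crop("w_small",(315,210),5); b=crop("w_large",(320,212),4); c=crop("w_mid",(324,207),4); d=crop("top0",(423,184),8)
cv2.imwrite("pics/g.png",np.vstack([np.hstack([a,b]),np.hstack([c,d])]))
```

```text
w_small (275, 180)
w_large (270, 175)
w_mid (274, 170)
top0 (398, 166)
```

View pics/g.png

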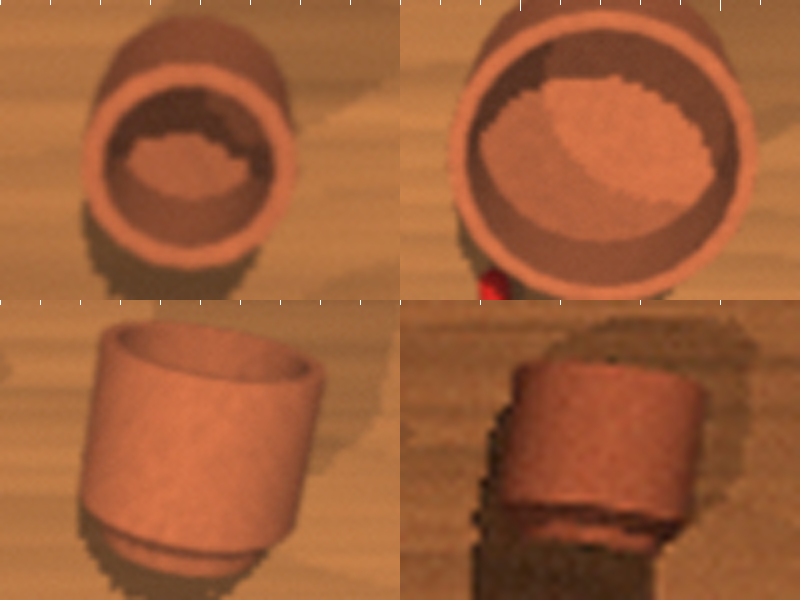

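```bash
cat > fit.py <<'E'
from h import *
from scipy.optimize import least_squares
t=np.linspace(0,2*np.pi,60)
M=np.array([[z,r*np.cos(a),r*np.sin(a)+.033] for z,r in [(.012,.033),(.06,.033),(0,.024),(.012,.024)] for a in t])
D=np.array([[np.cos(a),np.sin(a)] for a in np.linspace(0,2*np.pi,24,endpoint=False)])
def fit(n,pts,x0):
    s=load(n); obs=(D@np.array(pts).T).max(1)
    def f(x):
        c,q=np.cos(x[2]),np.sin(x[2]); W=np.c_[M[:,0]*c-M[:,1]*q+x[0],M[:,0]*q+M[:,1]*c+x[1],M[:,2]]
        return (D@np.array([w2px(s,w) for w in W]).T).max(1)-obs
    r=least_squares(f,x0,x_scale=[.01,.01,.1],loss="soft_l1"); return r.x, r.fun.round(1)
E
python3 - <<'E'
from fit import *
s=load("w_small")
for n,o,k,p,z in [("w_small",(275,180),5,[(82,165),(297,165),(190,63),(190,269)],.058),("w_large",(270,175),4,[(49,155),(357,155),(203,11),(203,298)],.064)]:
    print(n,circle_fit(load(n),[np.array(q)/k+o for q in p],z))
p=np.array([(100,30),(110,22),(125,20),(165,22),(240,38),(310,62),(325,75),(292,238),(265,262),(230,277),(175,272),(120,248),(80,212)])/4+[274,170]
print(fit("w_mid",p,[.54,-.289,0]))
p=np.array([(115,65),(140,60),(250,70),(308,90),(290,218),(255,252),(140,235),(105,190)])/8+[398,166]
print(fit("top0",p,[.54,-.289,0]))
# top-view checks of upright rims
t=load("top0"); print(px2w(t,(300+180/5,140+331/5),.064))
# pads/IK for pick and place
for th in (.35,.5,.65):
  for x,y in ((.52,.13),(.58,.13),(.62,.13)):
    g=np.array([x,y,.038]); o=ori(0,np.pi/2-th); zt=R.from_rotvec(o).as_matrix()[:,2]
    a=arm.solve_ik(g+.011*zt,o); b=arm.solve_ik(g+.011*zt+[0,0,.1],o); print(th,x,y,a is not None and a.round(2),b is not None)
for th in (.0,.35,.5,.65):
    o=ori(-.1,-th); print("pick",th,arm.solve_ik([.565,-.289,.033],o))
E
```

```text
w_small (array([0.48125961, 0.27070772]), np.float64(0.023719378727556594))
w_large (array([ 0.51101773, -0.04715361]), np.float64(0.041142801038769876))
(array([ 0.53650311, -0.28492628, -0.16804094]), array([ 0.3, -0.4, -0.7, -0.6, -0.6, -0.2,  0.3,  1.1,  1.9,  1.4, -0.8,
        0.1,  1.3, -0.1, -0.2, -0.2, -0.5, -0.7, -0.3,  1.2,  0.9,  1. ,
        0.6,  0.4]))
(array([ 0.53651506, -0.28936884, -0.13740404]), array([ 0.2,  0.4,  0.4,  0.5,  0.4,  0.2,  0.2,  0.9,  1.3,  1.7,  1.2,
        1. ,  0.7, -0. ,  0.1,  0.2,  0.3,  0.5,  0.6,  1.2,  1.2,  1. ,
        0.7,  0.5]))
[ 0.50780923 -0.04956119  0.064     ]
0.35 0.52 0.13 False False
0.35 0.58 0.13 [-0.81  1.08  0.23  2.42  2.59  1.39  1.19] False
0.35 0.62 0.13 [-1.18  1.28  0.67  2.37  2.66  1.11  0.76] False
0.5 0.52 0.13 False False
0.5 0.58 0.13 False False
0.5 0.62 0.13 [-1.3   1.31  0.89  2.38  2.99  0.91  0.47] True
0.65 0.52 0.13 False False
0.65 0.58 0.13 [-0.7   0.78  0.23  2.42  2.75  0.89  1.36] False
0.65 0.62 0.13 [-1.03  0.94  0.68  2.35  3.03  0.76  0.88] True
pick 0.0 [ 1.00238244  0.86982432 -0.82760502  1.70528321  0.77912769  0.9286595
 -1.81447732]
pick 0.35 [ 0.8244003   1.02876141 -0.77046328  1.3780964   0.69726972  1.38655473
 -1.73678397]
pick 0.5 [ 0.74571462  1.10805027 -0.73188406  1.22654087  0.67536279  1.56992262
 -1.70375002]
pick 0.65 [ 0.66903006  1.19519113 -0.68974998  1.06705177  0.6605608   1.74939818
 -1.66645109]
```

Run:
```python
from h import *
res=[]
q0=np.array([.75,1.1,-.73,1.2,.68,1.57,-1.7])
h=.038
for x in (.56,.62,.68,.72):
 for y in (.1,.15,.2,.28) :
  for th in (.45,.6):
   for yaw in (-1.2,-.8,-.4,0,.3,.6,.9,1.3):
    o=ori(yaw,np.pi/2-th); zt=R.from_rotvec(o).as_matrix()[:,2]; p=np.array([x,y,h])+.015*zt
    a=arm.solve_ik(p,o); 
    if a is None: continue
    b=arm.solve_ik(p+[0,0,.1],o); c=arm.solve_ik(p-.08*zt,o)
    if b is None or c is None or abs(a-b).max()>.8 or abs(a-c).max()>.8: continue
    res.append((abs(a-q0).max(),x,y,th,yaw,a.round(2),b.round(2)))
res.sort(key=lambda r:r[0])
for r in res[:12]: print(*r)
print(len(res))
```

```text
0.9533605097748918 0.72 0.28 0.6 1.3 [ 0.75  1.68 -1.46  1.64  1.11  0.62 -0.84] [ 0.74  1.4  -1.39  1.67  0.74  0.54 -0.74]
0.9649143683132101 0.68 0.2 0.6 1.3 [ 0.93  1.68 -1.44  1.74  1.04  0.66 -0.74] [ 0.91  1.39 -1.39  1.77  0.66  0.58 -0.62]
0.9668518940439602 0.56 0.2 0.45 1.3 [ 1.17  1.86 -1.41  2.01  1.16  0.6  -0.73] [ 1.13  1.54 -1.43  2.06  0.81  0.47 -0.66]
0.9697442047344575 0.62 0.2 0.6 1.3 [ 1.    1.67 -1.41  1.89  1.11  0.6  -0.82] [ 0.99  1.36 -1.39  1.92  0.7   0.51 -0.67]
0.9900694477942084 0.56 0.15 0.6 1.3 [ 1.16  1.62 -1.35  2.01  1.02  0.58 -0.71] [ 1.15  1.34 -1.39  2.04  0.66  0.53 -0.59]
0.9955568394285216 0.68 0.28 0.45 1.3 [ 0.86  1.84 -1.49  1.74  1.13  0.57 -0.75] [ 0.85  1.6  -1.49  1.79  0.91  0.51 -0.77]
1.0178910416045817 0.62 0.2 0.45 1.3 [ 1.08  1.88 -1.48  1.87  1.12  0.67 -0.68] [ 1.06  1.59 -1.47  1.92  0.81  0.55 -0.64]
1.0224760639707735 0.72 0.28 0.45 1.3 [ 0.81  1.84 -1.52  1.63  1.07  0.61 -0.68] [ 0.8   1.62 -1.51  1.68  0.87  0.57 -0.71]
1.0274251348874022 0.68 0.28 0.6 1.3 [ 0.79  1.64 -1.4   1.75  1.12  0.54 -0.9 ] [ 0.78  1.37 -1.37  1.78  0.77  0.48 -0.79]
1.0388302873541928 0.72 0.2 0.6 1.3 [ 0.87  1.67 -1.45  1.63  0.96  0.68 -0.66] [ 0.86  1.4  -1.39  1.66  0.63  0.63 -0.57]
1.0425668979292606 0.62 0.15 0.6 1.3 [ 1.08  1.64 -1.39  1.87  0.97  0.64 -0.66] [ 1.07  1.37 -1.39  1.9   0.63  0.59 -0.55]
1.0527405118608413 0.72 0.1 0.45 0.9 [ 1.16  1.9  -1.5   1.86  1.55  0.52 -1.17] [ 1.11  1.45 -1.36  1.91  1.06  0.24 -1.07]
165
```

Run:
```python
from h import *
yaw,th=-.15,.5
g=np.array([.5365+.038*np.cos(yaw),-.287+.038*np.sin(yaw),.033]); o=ori(yaw,-th); zt=R.from_rotvec(o).as_matrix()[:,2]
p=g+.014*zt
arm.move_to(p-.14*zt,o)
if arm.move_linear(p,rate=.08,guard=6): print("contact",monitor.state()["tcp_pos"]-p)
arm.move_gripper(.06,30); s=monitor.state(); print(s["grip_width"],s["finger_force"],s["force"])
arm.move_linear(p+[0,0,.05],rate=.06); arm.move_linear(p+[-.05,.05,.33],rate=.15)
s=monitor.state(); print(s["time"],s["grip_width"],s["finger_force"],s["force"],s["qpos"].round(2))
wrist("w_held")
for x in (.6,.64,.68):
 for y in (.13,.17):
  for th2 in (.5,.6,.7):
    o=ori(.2,np.pi/2-th2); zt=R.from_rotvec(o).as_matrix()[:,2]; q=np.array([x,y,.04])+.014*zt
    a=arm.solve_ik(q,o);b=arm.solve_ik(q+[0,0,.1],o);c=arm.solve_ik(q-.08*zt,o);d=arm.solve_ik(q+[0,0,.2],o)
    print(x,y,th2,[v is not None and v.round(2) for v in (a,b)],c is not None,d is not None)
```

```text
0.06539302072683026 33.889434173324844 [0.6161317  0.74178684 2.82305009]
11.55 0.06600046717572258 33.64801631192677 [ 0.66825677  0.34896601 -1.91246484] [ 0.81  0.72 -0.86  1.21  0.46  1.93 -1.72]
0.6 0.13 0.5 [array([-0.54,  0.92,  0.24,  2.42,  3.06,  1.23,  1.34]), False] False False
0.6 0.13 0.6 [array([-0.93,  1.  ,  0.68,  2.42,  3.23,  1.07,  0.9 ]), False] False True
0.6 0.13 0.7 [array([-0.71,  0.8 ,  0.46,  2.39,  3.24,  0.85,  1.15]), array([-0.89,  0.54,  0.69,  2.42,  3.41,  0.61,  1.04])] False True
0.6 0.17 0.5 [array([-1.08,  1.11,  0.67,  2.41,  3.03,  1.14,  0.85]), False] False False
0.6 0.17 0.6 [array([-1.04,  1.  ,  0.68,  2.4 ,  3.15,  0.98,  0.88]), array([-0.43,  0.5 ,  0.01,  2.42,  2.89,  0.76,  1.63])] False True
0.6 0.17 0.7 [array([-1.01,  0.9 ,  0.68,  2.37,  3.27,  0.82,  0.88]), array([-0.99,  0.55,  0.68,  2.39,  3.29,  0.56,  1.07])] False True
0.64 0.13 0.5 [array([-0.91,  1.09,  0.68,  2.35,  3.15,  1.16,  0.89]), array([-0.87,  0.74,  0.68,  2.41,  3.26,  0.95,  1.05])] False True
0.64 0.13 0.6 [array([-0.88,  0.99,  0.68,  2.34,  3.27,  1.  ,
[... 792 characters left out ...]
 0.13 0.6 [array([-0.65,  0.88,  0.46,  2.25,  3.24,  0.9 ,  1.14]), array([-0.64,  0.61,  0.46,  2.28,  3.3 ,  0.68,  1.2 ])] True True
0.68 0.13 0.7 [array([-0.64,  0.82,  0.46,  2.22,  3.34,  0.72,  1.1 ]), array([-0.63,  0.56,  0.46,  2.24,  3.41,  0.5 ,  1.13])] True True
0.68 0.17 0.5 [array([-0.95,  1.08,  0.68,  2.25,  3.13,  1.02,  0.89]), array([-0.92,  0.76,  0.68,  2.3 ,  3.22,  0.84,  1.04])] True True
0.68 0.17 0.6 [array([-0.93,  0.99,  0.68,  2.23,  3.25,  0.87,  0.88]), array([-0.91,  0.69,  0.68,  2.27,  3.33,  0.67,  1.  ])] True True
0.68 0.17 0.7 [array([-0.72,  0.82,  0.46,  2.2 ,  3.25,  0.67,  1.11]), array([-0.72,  0.56,  0.46,  2.22,  3.28,  0.46,  1.18])] True True
```

View pics/w_held.png

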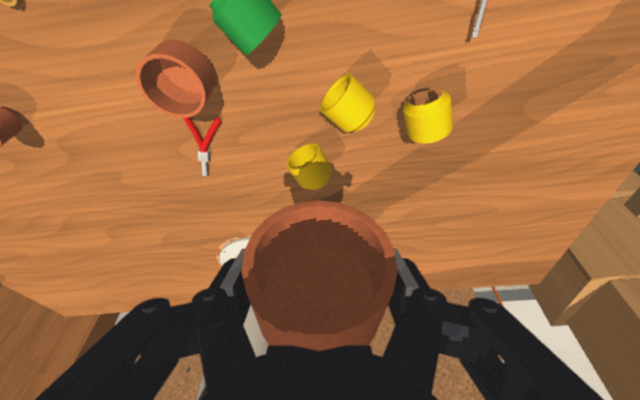

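The cup is held squarely: 66 mm wide, its mouth facing the camera at (320,270). Next I swing it over in small monitored joint steps and set it upright on free bench.

Run:
```python
from h import *
t=load("top0"); print("jar",px2w(t,(242,115),.075),"ring",px2w(t,(277,168),.005),"handle",px2w(t,(312,108),.03))
o=ori(.15,np.pi/2-.6); zt=R.from_rotvec(o).as_matrix()[:,2]; q=np.array([.68,.12,.042])+.014*zt
hi=arm.solve_ik(q+[0,0,.22],o); print(hi.round(2))
q0=monitor.state()["qpos"]
ok=True
for k in range(1,9):
    arm.move_j(q0+(hi-q0)*k/8); s=monitor.state(); print(s["tcp_pos"].round(3),R.from_rotvec(s["tcp_rot"]).as_matrix()[:,2].round(2),round(s["grip_width"],4))
    if s["tcp_pos"][2]<.2: ok=False; print("LOW"); break
if ok:
    arm.move_linear(q+[0,0,.03],rate=.12); s=monitor.state(); print(s["time"],s["tcp_pos"],s["force"],s["qpos"].round(2)); wrist("w_up")
    s=dict(cams.snapshot("scene")); cv2.imwrite("pics/sc1.png",cv2.resize(s["frame"][150:310,240:480],None,fx=3,fy=3,interpolation=cv2.INTER_CUBIC))
```

```text
jar [0.75759214 0.20704375 0.075     ] ring [0.6215491 0.1189757 0.005    ] handle [0.78953342 0.01708814 0.03      ]
[-0.86  0.33  0.69  2.26  3.38  0.36  1.15]
[ 0.56  -0.311  0.312] [-0.39 -0.42 -0.82] 0.0653
[ 0.636 -0.362  0.345] [-0.14 -0.8  -0.58] 0.0656
[ 0.735 -0.346  0.411] [ 0.22 -0.93 -0.29] 0.0655
[ 0.824 -0.256  0.464] [ 0.59 -0.8  -0.06] 0.0655
[ 0.87  -0.123  0.472] [ 0.86 -0.51  0.01] 0.0649
[0.86  0.007 0.427] [ 0.98 -0.19 -0.09] 0.0654
[0.795 0.094 0.347] [ 0.95  0.04 -0.31] 0.0653
[0.694 0.122 0.256] [ 0.82  0.12 -0.56] 0.0653
17.7583 [0.69183806 0.12185878 0.06496735] [-0.09913441  0.08144971 -2.03390565] [-0.74  0.83  0.56  2.27  3.24  0.83  1.07]
```

View pics/sc1.png

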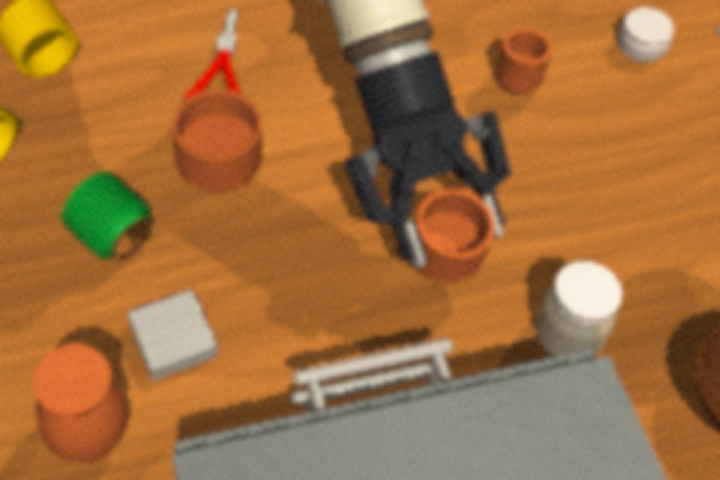

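The cup is upright above free bench, between the ring and the jar. I'll set it down with a guard.

Run:
```python
from h import *
s=monitor.state(); p=s["tcp_pos"]; o=s["tcp_rot"]; zt=R.from_rotvec(o).as_matrix()[:,2]
c=arm.move_linear(p-[0,0,.028],rate=.03); c=arm.move_linear(p-[0,0,.05],rate=.015,guard=2.5)
s=monitor.state(); print(c,s["tcp_pos"],s["force"],"foot est",s["tcp_pos"]-.014*zt-[0,0,.038])
arm.move_gripper(.085); arm.pause(.3); s=monitor.state(); print(s["grip_width"],s["finger_force"],s["force"],s["time"])
p=s["tcp_pos"]
for d in (.08,.05,.03):
    try: arm.move_linear(p-d*zt,rate=.08); break
    except arm.Unreachable: print("unreach",d)
p=monitor.state()["tcp_pos"]; arm.move_linear(p+[0,0,.12],rate=.15)
s=monitor.state(); print(s["time"],s["tcp_pos"],s["qpos"].round(2))
for yaw in (0,.5,np.pi): 
    for z in (.25,.06): print(yaw,z,arm.solve_ik([.69,.12,z],ori(yaw)))
t=dict(cams.snapshot("top")); pickle.dump(t,open("top1.pkl","wb"))
print(w2px(t,[.68,.12,.06]))
```

```text
True [0.69184501 0.12198229 0.03303293] [-2.15383354 -0.56380285  5.18401273] foot est [0.68041109 0.12024969 0.00292366]
0.08488819067818079 0.0 [0.05007034 0.43757141 0.42771969] 20.1167
22.625 [0.62556597 0.11228479 0.19587571] [-0.38  0.32  0.11  2.42  2.99  0.56  1.6 ]
0 0.25 [-0.50915915  0.58224124  0.45844636  1.42034819 -0.2641669   1.19999797
 -1.59127444]
0 0.06 [-0.36842948  0.75748091  0.23607865  1.54249924 -0.21240715  0.86687663
 -1.62750543]
0.5 0.25 [-0.07419938  0.55769589 -0.2064536   1.40173236  0.11693359  1.19410673
 -1.36404649]
0.5 0.06 [-0.22037341  0.745343    0.01463264  1.53625065 -0.01309418  0.86009474
 -1.27187403]
3.141592653589793 0.25 [ 0.48520522  0.92091586 -1.3054329   1.37949626  0.88106185  1.48073294
  0.79874089]
3.141592653589793 0.06 [ 0.49987689  1.21100208 -1.31031495  1.50769525  1.18570066  1.35064926
  0.65369872]
[274.26081962 144.02243409]
```

Run:
```python
from h import *
p=monitor.state()["tcp_pos"]
for d in ([.1,0,.15],[.06,0,.1],[.1,0,.08]):
    try: arm.move_linear(p+d,rate=.2); break
    except arm.Unreachable: print("un",d)
q0=monitor.state()["qpos"]; hi=arm.solve_ik([.6,.1,.38],ori(0)); print(hi.round(2))
for k in range(1,9):
    arm.move_j(q0+(hi-q0)*k/8); s=monitor.state(); print(s["tcp_pos"].round(3),R.from_rotvec(s["tcp_rot"]).as_matrix()[:,2].round(2))
    if s["tcp_pos"][2]<.22: print("LOW"); raise SystemExit
arm.move_to([.68+.03,.12,.22],ori(0)); wrist("w_m2"); print(monitor.state()["time"])
s=load("w_m2"); c=w2px(s,[.68,.12,.06]).round().astype(int); print(c)
x,y=c-[40,30]; a=cv2.resize(s["frame"][y:y+60,x:x+80],(400,300),interpolation=cv2.INTER_CUBIC)
t=load("top1"); x2,y2=274-40,144-30; b=cv2.resize(t["frame"][y2:y2+60,x2:x2+80],(400,300),interpolation=cv2.INTER_CUBIC)
print((x,y),(x2,y2)); cv2.imwrite("pics/m2.png",np.hstack([a,b]))
```

```text
un [0.1, 0, 0.15]
[-0.87  0.4   0.91  1.51 -0.31  1.39 -1.51]
[0.752 0.049 0.364] [ 0.91 -0.06 -0.42]
[ 0.783 -0.038  0.422] [ 0.9  -0.3  -0.32]
[ 0.772 -0.124  0.45 ] [ 0.78 -0.55 -0.31]
[ 0.73  -0.18   0.446] [ 0.58 -0.71 -0.41]
[ 0.676 -0.187  0.418] [ 0.35 -0.74 -0.58]
[ 0.631 -0.137  0.382] [ 0.16 -0.61 -0.77]
[ 0.606 -0.036  0.362] [ 0.05 -0.35 -0.94]
[0.6   0.097 0.379] [-0. -0. -1.]
28.275
[317 216]
(np.int64(277), np.int64(186)) (234, 114)
```

View pics/m2.png

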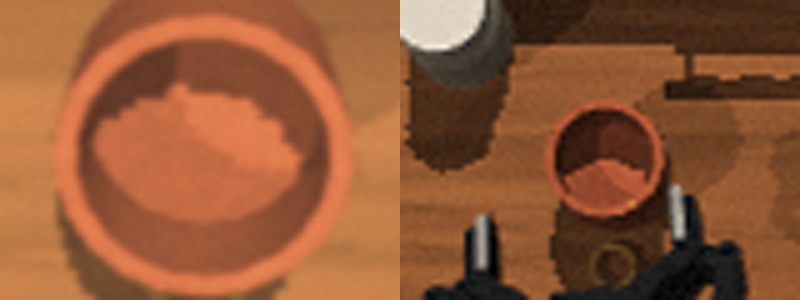

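Run:
```python
from h import *
def f(n,o,k,l,r,t,b,z):
    cx,cy=(l+r)/2,(t+b)/2
    return circle_fit(load(n),[np.array(q)/k+o for q in [(l,cy),(r,cy),(cx,t),(cx,b)]],z)
print("mid wrist",f("w_m2",(277,186),5,55,353,14,297,.06))
print("mid top",f("top1",(234,114),5,147,266,101,218,.06))
print("large wrist",f("w_large",(270,175),4,49,357,11,298,.064))
print("large top",f("top0",(300,140),5,104,257,254,409,.064))
print("small wrist",f("w_small",(275,180),5,82,297,63,269,.058))
```

```text
mid wrist (array([0.67728294, 0.11966764]), np.float64(0.03285247373728798))
mid top (array([0.67481332, 0.11711052]), np.float64(0.032751694155555344))
large wrist (array([ 0.51101845, -0.04715339]), np.float64(0.04114259439192847))
large top (array([ 0.50764286, -0.04980371]), np.float64(0.041794199385605))
small wrist (array([0.48126088, 0.27071009]), np.float64(0.02371857260314464))
```

The top and wrist views agree on the offset between the cups to within 1 mm. Now the regrasp and nesting.

Run:
```python
from h import *
m=np.array([.6773,.1200]); L=np.array([.5110,-.0468]); o=ori(0)
arm.move_linear([*m,.13],rate=.15)
if arm.move_linear([*m,.046],rate=.05,guard=5): print("contact",monitor.state()["tcp_pos"]); raise SystemExit
arm.move_gripper(.06,30); s=monitor.state(); zg=s["tcp_pos"][2]; print(s["tcp_pos"],s["grip_width"],s["finger_force"],s["force"])
off=s["tcp_pos"][:2]-m
arm.move_linear([*(m+off),zg+.15],rate=.1); 
T=L+off
arm.move_linear([*T,zg+.15],rate=.15); arm.move_linear([*T,zg+.075],rate=.08); arm.pause(.1)
s=monitor.state(); print("above",s["tcp_pos"]-[*T,zg],s["force"],s["time"])
c=arm.move_linear([*T,zg+.026],rate=.025,guard=3)
print(c,monitor.state()["tcp_pos"]-[*T,zg],monitor.state()["force"])
if not c:
    s0=monitor.state()
    c=arm.move_linear([*T,zg+.036],rate=.02,guard=3)
if not c: c=arm.move_linear([*T,zg+.029],rate=.01,guard=2.5)
s=monitor.state(); print(c,s["tcp_pos"]-[*T,zg],s["force"],s["grip_width"],s["time"])
```

```text
[0.67751715 0.12014705 0.04673012] 0.06563826355597102 33.74761059880257 [-1.72592518  0.47686392  6.35185778]
above [5.24537329e-04 7.19599771e-06 7.55774611e-02] [ 0.10101073 -0.21717618 -2.73039663] 35.7917
True [-4.76956531e-05  2.96176688e-05  3.19320911e-02] [-0.56768746  0.24635391  3.94280726]
True [-4.76956531e-05  2.96176688e-05  3.19320911e-02] [-0.56768746  0.24635391  3.94280726] 0.06536948717982287 37.3167
```

It touched at +31.9 mm, which is the large cup's floor. I release it and check the nest.

Run:
```python
from h import *
arm.move_gripper(.085); arm.pause(.3); p=monitor.state()["tcp_pos"]
arm.move_linear(p+[0,0,.09],rate=.1); arm.move_linear([.541,-.0468,.26],rate=.15); s=wrist("w_nest"); st=monitor.state(); print(st["force"],st["time"])
c=w2px(s,[.511,-.047,.092]).round().astype(int); x,y=c-[40,30]; print((x,y))
cv2.imwrite("pics/nest.png",cv2.resize(s["frame"][y:y+60,x:x+80],(800,600),interpolation=cv2.INTER_CUBIC))
for z in (.2,.046): print([ (yw,q.round(2)) for yw in (0,.3,np.pi) if (q:=arm.solve_ik([.4813,.2707,z],ori(yw))) is not None])
```

```text
[-1.07675496  0.34608881 -0.34262333] 39.85
(np.int64(279), np.int64(182))
[(0, array([-1.26,  0.47,  0.9 ,  1.87, -0.43,  1.01, -1.74])), (0.3, array([-1.22,  0.45,  0.85,  1.87, -0.4 ,  1.  , -1.47])), (3.141592653589793, array([-0.77,  0.34,  0.25,  1.86, -0.1 ,  0.95,  1.1 ]))]
[(0, array([-1.07,  0.67,  0.66,  1.95, -0.61,  0.73, -1.61])), (0.3, array([-1.04,  0.65,  0.62,  1.95, -0.57,  0.72, -1.34])), (3.141592653589793, array([-0.65,  0.57,  0.12,  1.94, -0.1 ,  0.64,  1.1 ]))]
```

View pics/nest.png

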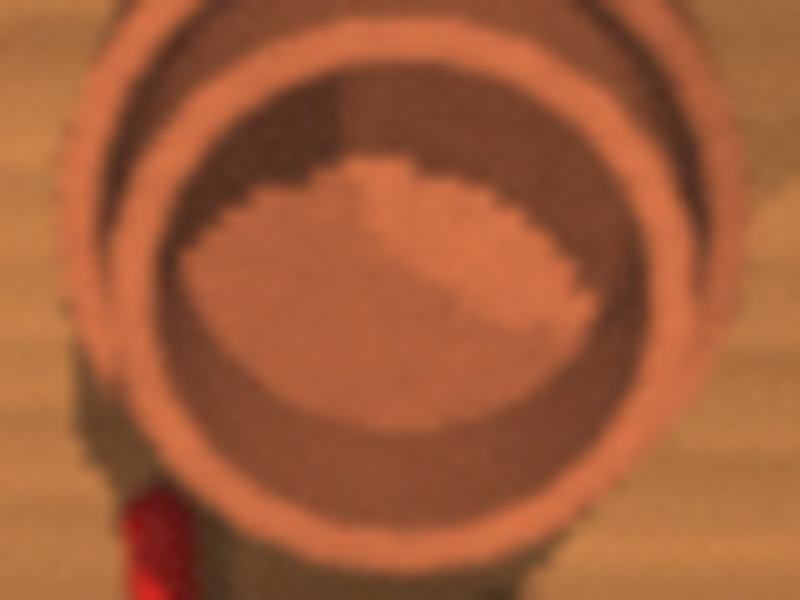

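The middle cup is seated evenly in the large one: rim x 110–697 and y 17–572 in the crop. Now the small cup.

Run:
```python
from h import *
N,r=circle_fit(load("w_nest"),[np.array(q)/10+[279,182] for q in [(110,294),(697,294),(403,17),(403,572)]],.092); print(N,r)
if abs(N-[.511,-.047]).max()>.003: raise SystemExit
N=(N+[.511,-.0468])/2
m=np.array([.4813,.2709])
arm.move_to([*m,.2],ori(0)); arm.move_linear([*m,.12],rate=.15)
if arm.move_linear([*m,.046],rate=.05,guard=5): print("contact",monitor.state()["tcp_pos"]); raise SystemExit
arm.move_gripper(.042,30); s=monitor.state(); zg=s["tcp_pos"][2]; print(s["tcp_pos"],s["grip_width"],s["finger_force"],s["force"])
off=s["tcp_pos"][:2]-m; T=N+off
arm.move_linear([*(m+off),zg+.17],rate=.1); arm.move_linear([*T,zg+.17],rate=.15); arm.move_linear([*T,zg+.1],rate=.08); arm.pause(.1)
s=monitor.state(); print("above",s["tcp_pos"]-[*T,zg],s["force"],s["grip_width"],s["time"])
c=arm.move_linear([*T,zg+.054],rate=.025,guard=3)
s=monitor.state(); print(c,s["tcp_pos"]-[*T,zg],s["force"],s["grip_width"],s["time"])
```

```text
[ 0.51079762 -0.04717842] 0.03267043431156948
[0.48146739 0.27102717 0.04636422] 0.047153555380051844 30.80359088256955 [-1.05314319 -0.97502041  4.52134731]
above [ 4.97403458e-04 -6.20498764e-05  1.00546302e-01] [ 0.14453553 -0.6934772  -1.35290039] 0.04730681980879642 49.1083
True [2.16606085e-05 2.84710223e-05 5.99618357e-02] [-1.13211408  1.30349572  6.87977604] 0.04713043720207997 50.5417
```

Contact came at +60.0 mm, exactly the expected 60 mm. I release, retreat, check and hand in.

Run:
```python
from h import *
arm.move_gripper(.085); arm.pause(.3); p=monitor.state()["tcp_pos"]
arm.move_linear(p+[0,0,.12],rate=.1); arm.pause(.3); s=monitor.state(); print(s["force"],s["finger_force"],s["time"])
print(job.sign_off())
```

```text
[ 0.62210241  0.4240451  -0.35957989] 0.0 52.9583
the job is handed in; nothing more can be done
None
```

The job is handed in at 53 s of the 70 s allowed: the middle cup was stood upright on the bench, then nested in the large cup, and the small cup set in the middle one. Each nesting made contact within 0.1 mm of the expected floor height; a picture confirmed the middle cup's fit, but I took none of the small cup after letting go, and the sign-off returned no verdict.

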